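# Put the piled setting masters away in their nests

## Robot

A 7-joint arm with a two-finger parallel gripper is mounted at the origin on a cart in front of the work surface, level with it; the furniture and walls round the work are solid. World frame = base frame: x ahead of the robot, y to its left, z up, the work surface at z = 0. Lengths are in m, angles in rad, forces in N, time in s.
With the tool pointing down it reaches from about 0.425 to 0.825 m from the base axis. Payload 3.6 kg.
Tool frame: the origin (TCP) lies at the centre of the arm's flange, where the gripper is bolted on; the fingertips stand 186 mm ahead of it and the grasp point (between the pads) lies 167 mm ahead of it; z points along the fingers, y is the line along which they close (so a half turn about z gives the same grasp; the last joint's range is limited). The gripper opens to 93 mm and grips with 3 to 60 N. Pads are 15 mm wide; open, the fingers measure 128 mm over their backs; the gripper's body (75 mm by 188 mm) begins 65 mm behind the grasp point.
Start: joints at [1.28, 0.615, -0.013, 1.423, 0.008, 1.103, -0.04], TCP at [0.169, -0.627, 0.405] pointing down, gripper open.
Joint ranges: [-3.12, 3.12], [-0.3, 2.06], [-1.34, 1.32], [0.26, 2.42], [-1.36, 4.5], [0.01, 1.98], [-2.84, 2.84]. Speed limits (rad/s): [2.79, 2.79, 3.14, 3.14, 3.14, 3.14, 3.14].

## Interface

Orientations are given as a unit quaternion [x, y, z, w].
In Python, from workcell import read_state, cams, job gives the robot as it stands.
- The arm moves only by the shell command python3 -m crank 'ROWS' [FORCE]. ROWS is a JSON object whose one key "series" holds a list of rows, each an object with "jaw": the finger opening in mm, from 0 to 93; "travel": the shift along the tool's x, y, z in mm, a list of three; "delta_rot": the turn, a rotation vector about the tool's x, y, z in rad, a list of three. In form: {"series": [{"jaw": jaw, "travel": [tx, ty, tz], "delta_rot": [wx, wy, wz]}, ...]}. A call has 1 to 10 rows; each row shifts and turns the commanded pose from where the row before left it, along the tool's axes as they then stand; what a row does not reach is not made up. A row lasts 1/8 s, in which the tool goes at most 62.5 mm and 10.7 degrees, less where a joint would pass 70% of its speed; a pose out of reach is approached as far as the arm can. A call with a gripper value outside its range is refused whole. The fingers move at their own pace and stop on an object; FORCE is the grip in N (left out, the last holds). Time passes only in rows, so rows that do not move let the fingers close. It gives the time, the measured TCP pose, the force, the opening and the grip force at its end, in the units of the state.
- read_state(): the state, without advancing time (a new reading comes with each control period).
- cams.snapshot(name): name is "side" or "top" or "wrist"; returns a dict with "img" (384x512x3 uint8, blue, green, red), "K" (3x3 intrinsics, pixels), "R" (3x3) and "t" (3): a world point X has camera coordinates R X + t. Camera axes: x right, y down, z forward; pixel columns grow to the right and rows downward; lengths in m; the calibration is good to about 2 mm. A picture is of the moment at which its call begins. There is no depth.
- job.sign_off(): hands the job in; it is judged then, once.
The state is a dict: "t": time; "joints": joint angles; "dq": joint speeds; "effort": joint torques, N m; "tool_pos": TCP position; "orientation": TCP orientation; "wrist_force": force on the tool from outside, world axes, zero at the start; "wrist_torque": the same for the moment, N m; "gripper_width": opening from 0.0 (shut) to 1.0 (fully open); "finger_force": force on a finger pad.
Only numpy, scipy, OpenCV 4.12 (cv2) and the standard library are available. Lean on these libraries where they do the work, as an engineer would, in place of code of your own. Each camera call takes 0.05 s, during which the arm holds its last target. There are 200 camera calls.

## Task

The five steel master discs, used for setting the gauges, were left in two piles. Take the piles apart and put each disc away in the gauge tray, lying flat on the floor of its own wooden nest: the one whose round recess is just a little wider than that disc. Set them down rather than dropping them, and leave all five in place.

Things in the scene. Friction and masses are not known exactly. Their poses are not given: they have to be found in the camera images.
- disc_a: Largest steel master disc (gauge setting master): thick plain disc lying flat, 68 mm across, small 10 mm centre hole, 22 mm high, dark band round its outside. Origin: centre of its underside, z up its axis; turn about z is free. Starts on the bench, bottom of one of two piles. Grip it across the outside near the top: only its upper 17 mm stand clear of its nest.
- disc_b: Second largest steel master disc (gauge setting master): thick plain disc lying flat, 58 mm across, small 10 mm centre hole, 22 mm high, dark band round its outside. Origin: centre of its underside, z up its axis; turn about z is free. Starts on the bench, bottom of one of two piles. Grip it across the outside near the top: only its upper 17 mm stand clear of its nest.
- disc_c: Middle steel master disc (gauge setting master): thick plain disc lying flat, 48 mm across, small 10 mm centre hole, 20 mm high, dark band round its outside. Origin: centre of its underside, z up its axis; turn about z is free. Starts on a bottom disc, under disc_e. Grip it across the outside near the top: only its upper 15 mm stand clear of its nest.
- disc_d: Second smallest steel master disc (gauge setting master): thick plain disc lying flat, 38 mm across, small 8 mm centre hole, 20 mm high, dark band round its outside. Origin: centre of its underside, z up its axis; turn about z is free. Starts on a bottom disc, top of its pile. Grip it across the outside near the top: only its upper 15 mm stand clear of its nest.
- disc_e: Smallest steel master disc (gauge setting master): thick plain disc lying flat, 28 mm across, small 6 mm centre hole, 18 mm high, dark band round its outside. Origin: centre of its underside, z up its axis; turn about z is free. Starts on disc_c, top of its pile. Grip it across the outside near the top: only its upper 13 mm stand clear of its nest.
- nest_a: Nest of disc_a: fixed wooden block 88x88x16 mm in the gauge tray, with a straight-sided round recess 77 mm wide, 5 mm deep, grey baize floor. Origin: centre of its underside, 4 mm above the bench; recess centred, floor 11 mm and top 16 mm above the origin; x, y along its sides. Blocks stand 90 mm apart, 2 by 3, in any order; the sixth is blank.
- nest_b: Nest of disc_b: fixed wooden block 88x88x16 mm in the gauge tray, with a straight-sided round recess 67 mm wide, 5 mm deep, grey baize floor. Origin: centre of its underside, 4 mm above the bench; recess centred, floor 11 mm and top 16 mm above the origin; x, y along its sides. Blocks stand 90 mm apart, 2 by 3, in any order; the sixth is blank.
- nest_c: Nest of disc_c: fixed wooden block 88x88x16 mm in the gauge tray, with a straight-sided round recess 57 mm wide, 5 mm deep, grey baize floor. Origin: centre of its underside, 4 mm above the bench; recess centred, floor 11 mm and top 16 mm above the origin; x, y along its sides. Blocks stand 90 mm apart, 2 by 3, in any order; the sixth is blank.
- nest_d: Nest of disc_d: fixed wooden block 88x88x16 mm in the gauge tray, with a straight-sided round recess 47 mm wide, 5 mm deep, grey baize floor. Origin: centre of its underside, 4 mm above the bench; recess centred, floor 11 mm and top 16 mm above the origin; x, y along its sides. Blocks stand 90 mm apart, 2 by 3, in any order; the sixth is blank.
- nest_e: Nest of disc_e: fixed wooden block 88x88x16 mm in the gauge tray, with a straight-sided round recess 37 mm wide, 5 mm deep, grey baize floor. Origin: centre of its underside, 4 mm above the bench; recess centred, floor 11 mm and top 16 mm above the origin; x, y along its sides. Blocks stand 90 mm apart, 2 by 3, in any order; the sixth is blank.
Mind the look-alikes: they are no part of the job. What is shaped like the disc_d but green or red is not meant.

How it is judged:
By the outcome, as a careful person would: the job done as asked, in the order asked, and still so for the second after the job is handed in, with the robot touching nothing.
It also fails if it takes over 141 s, if anything falls off the work surface, if the arm or the gripper's body presses on something with over 40 N, if the wrist force passes 120 N, or if a joint passes its speed limit or range.

## Working session

There is one attempt and no reset: what is moved stays moved. The work goes in short steps, Python scripts to look and compute and a shell command to move; the robot and the scene stay as the last step left them, time stands still between calls to the robot, and variables do not carry over. Pictures are saved under pics/ and viewed, at most 14 in all, crops included, and the job is handed in when it is done.

```bash
ls; mkdir -p pics; python3 - <<'E'
from workcell import read_state,cams,job
import cv2
s=read_state(); print(s)
for n in("top","side"):
    d=cams.snapshot(n); cv2.imwrite(f"pics/{n}0.png",d["img"]); print(n,d["K"].tolist(),d["R"].tolist(),d["t"].tolist())
E
```

```text
pics
{'t': 0.0, 'joints': array([ 1.28049977,  0.61591569, -0.012597  ,  1.42488568,  0.00808251,
        1.10339186, -0.04040247]), 'dq': array([-0.0004675 , -0.0010246 ,  0.0013864 ,  0.0010065 , -0.00155187,
       -0.00351008,  0.00098254]), 'effort': array([-1.86640714e-04, -4.58941483e+01,  2.09218659e-01, -1.65745676e+01,
       -6.10447791e-02,  2.04540754e-02,  2.19667104e-04]), 'tool_pos': array([ 0.1694133 , -0.62720979,  0.40358729]), 'orientation': array([ 9.91310574e-01,  1.31536003e-01, -1.83634377e-04, -1.26205734e-03]), 'wrist_force': array([-0.0705377 ,  0.25388541, -0.1433577 ]), 'wrist_torque': array([ 0.03558622, -0.02009629, -0.03334224]), 'finger_force': 0.0, 'gripper_width': 1.0002014887169917}
top [[420.0159307377631, 0.0, 262.67351307067383], [0.0, 420.0159307377631, 197.01340284835155], [0.0, 0.0, 1.0]] [[-0.017847923035938885, -0.9998361116197554, 0.0030334047522125604], [-0.9889224853246058, 0.017205810450741224, -0.14743228312054668], [0.14735592849528334, -0.005631162208701789, -0.9890675004009947]] [-0.014799360943473122, 0.5225948624827343, 0.9274881878775456]
side [[443.879196690558, 0.0, 256.5558682136019], [0.0, 443.879196690558, 190.8644844184813], [0.0, 0.0, 1.0]] [[0.8248246032803, -0.5651874855747874, 0.015082439230606929], [-0.180751560581753, -0.2888741913917002, -0.9401492301199063], [0.5357175068734978, 0.7727320413296194, -0.34042906035149645]] [-0.4478372785344302, 0.14363720406335453, 0.9340880010265066]
```

View pics/top0.png

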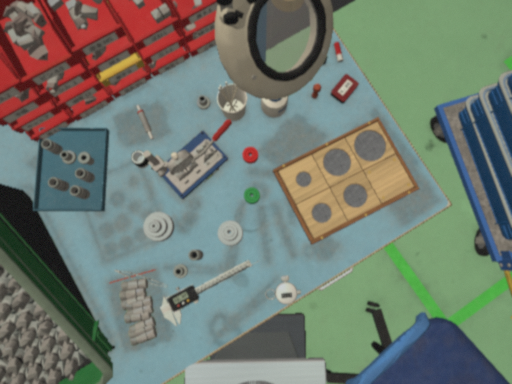

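View pics/side0.png

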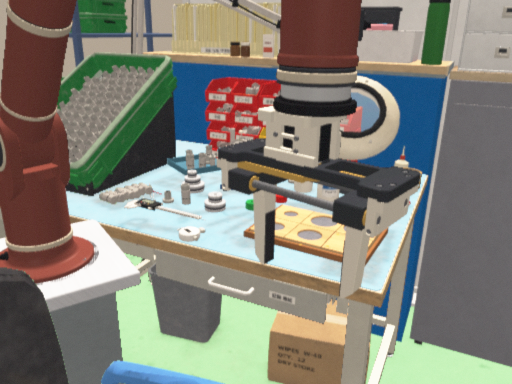

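The top view shows the tray, its five grey recesses at about (304,179), (336,161), (370,145), (321,212) and (354,195), with the blank at (387,178). The piles are at (157,226) and (230,232). Look-alikes: red (250,155) and green (251,195). The side view shows a magnifier lamp ring to the back.

```bash
cat > h.py <<'E'
import numpy as np,cv2
from workcell import read_state,cams,job
from scipy.spatial.transform import Rotation as Rn
def plane(d,uv,z):
    r=d["R"].T@np.linalg.inv(d["K"])@np.array([uv[0],uv[1],1.]); c=-d["R"].T@d["t"]
    return c+r*(z-c[2])/r[2]
def proj(d,X):
    p=d["K"]@(d["R"]@np.asarray(X)+d["t"]); return p[:2]/p[2]
E
python3 - <<'E'
from h import *
d=cams.snapshot("top"); im=d["img"]
hsv=cv2.cvtColor(im,cv2.COLOR_BGR2HSV)
# tray nests: low saturation inside wood region
m=((hsv[...,1]<70)&(hsv[...,2]<150)).astype(np.uint8)*255
roi=np.zeros_like(m); roi[115:245,270:420]=255
cs,_=cv2.findContours(m&roi,cv2.RETR_EXTERNAL,cv2.CHAIN_APPROX_NONE)
for c in cs:
    if cv2.contourArea(c)>80:
        e=cv2.fitEllipse(c); P=plane(d,e[0],.0175)
        dep=(d["R"]@P+d["t"])[2]
        print("nest",np.round(e[0],1),np.round(e[1],1),"diam mm",np.round(np.array(e[1])*dep/420*1000,1),P.round(4))
a=cv2.resize(im[195:265,120:270],None,fx=5,fy=5,interpolation=cv2.INTER_CUBIC)
s=cams.snapshot("side"); b=cv2.resize(s["img"][155:225,160:250],None,fx=5,fy=3.3*1.5,interpolation=cv2.INTER_CUBIC)
cv2.imwrite("pics/piles.png",a); cv2.imwrite("pics/piles_s.png",b)
E
```

```text
nest [338.  177.4] [132.9 161. ] diam mm [314.9 381.4] [ 0.5692 -0.2033  0.0175]
```

View pics/piles.png

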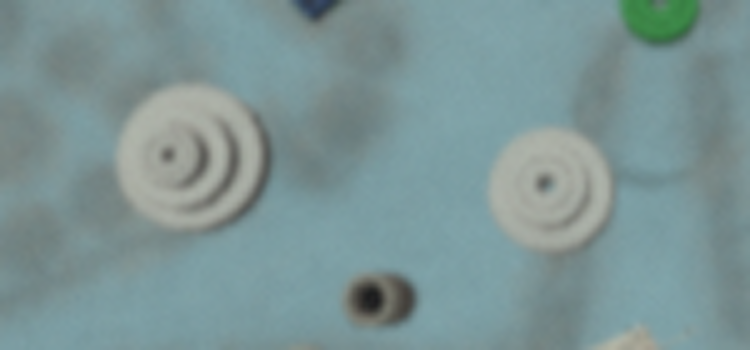

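View pics/piles_s.png

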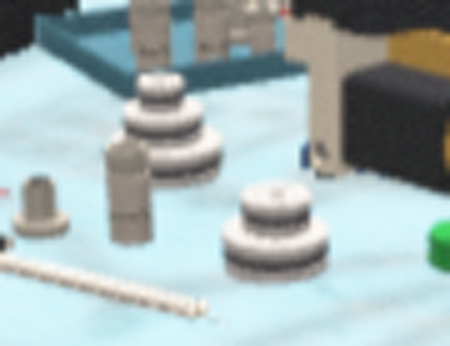

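Left pile is a/c/e (60 mm tall, top hole at full-image (153.6,226)), right pile is b/d (hole at (229,231.4)). A short post stands at (194,254) between them.

```bash
python3 - <<'E'
from h import *
d=cams.snapshot("top"); im=d["img"]
hsv=cv2.cvtColor(im,cv2.COLOR_BGR2HSV)
def meas(name,m,box,z):
    r=np.zeros_like(m); x,y,w=box; r[y-w:y+w,x-w:x+w]=255
    cs,_=cv2.findContours(m&r,cv2.RETR_EXTERNAL,cv2.CHAIN_APPROX_NONE)
    c=max(cs,key=cv2.contourArea)
    P=np.array([plane(d,p[0],z)[:2] for p in c])
    (cx,cy),rr=cv2.minEnclosingCircle((P*1000).astype(np.float32))
    e=cv2.fitEllipse(np.float32(P*1000)); print(name,np.round(e[0],1),np.round(e[1],1)+2.2)
    return e[0]
m=((hsv[...,1]<70)).astype(np.uint8)*255
N={}
for n,x,y,w in(("e",304,179,14),("c?",336,161,17),("a",370,145,18),("d?",321,212,15),("b?",354,195,17)): N[n]=meas(n,m,(x,y,w),.019)
light=((hsv[...,1]<45)&(hsv[...,2]>100)).astype(np.uint8)*255
meas("A",light,(159,226,22),.022); meas("B",light,(230,233,20),.022)
print("E",plane(d,(153.2,225.6),.06)*1000,"D",plane(d,(228.6,231),.042)*1000)
for p in((195,254),(180,270),(250,155),(250,195)):print(p,plane(d,p,.03)[:2])
print(im[161,336],im[170,320],hsv[161,336],hsv[170,320])
E
```

```text
e [ 566.8 -120.6] [35.7 36.1]
c? [ 606.5 -201.6] [64.9 66.1]
a [ 645.8 -282.2] [74.9 75.3]
d? [ 486.1 -160.2] [45.  46.4]
b? [ 526.1 -240.9] [54.9 55.5]
A [464.3 228. ] [103.8 106.5]
B [443.4  50.3] [60.4 94.1]
E [459.02739088 220.8061986   60.        ] D [445.30096139  54.55944744  42.        ]
(195, 254) [0.39521051 0.13218016]
(180, 270) [0.35994422 0.16587174]
(250, 155) [0.6241597  0.00401747]
(250, 195) [0.52879796 0.00529546]
[106 107 108] [ 96 138 165] [ 15   5 108] [ 18 107 165]
```

```bash
python3 -m crank '{"series":[{"jaw":60,"travel":[40,-28,0],"delta_rot":[0,0,0]},{"jaw":60,"travel":[40,-28,0],"delta_rot":[0,0,0]},{"jaw":60,"travel":[40,-28,0],"delta_rot":[0,0,0]},{"jaw":60,"travel":[40,-28,0],"delta_rot":[0,0,0]},{"jaw":60,"travel":[40,-28,0],"delta_rot":[0,0,0]},{"jaw":60,"travel":[40,-28,0],"delta_rot":[0,0,0]},{"jaw":60,"travel":[40,-28,0],"delta_rot":[0,0,0]},{"jaw":60,"travel":[40,-28,0],"delta_rot":[0,0,0]}]}' 20
python3 -m crank '{"series":[{"jaw":60,"travel":[0,0,0],"delta_rot":[0,0,0.15]},{"jaw":60,"travel":[0,0,0],"delta_rot":[0,0,0.15]},{"jaw":60,"travel":[0,0,0],"delta_rot":[0,0,0.15]},{"jaw":60,"travel":[0,0,0],"delta_rot":[0,0,0.15]},{"jaw":60,"travel":[0,0,0],"delta_rot":[0,0,0]}]}'
cat >> h.py <<'E'
def go(target,z=None):
    "print tool-frame shift (mm) from here to world xy (mm), TCP z"
    s=read_state(); R=Rn.from_quat(s["orientation"]); p=np.array(s["tool_pos"])*1000
    T=np.array([target[0],target[1],p[2] if z is None else z])
    print("at",p.round(1),"tilt/yaw",R.as_matrix()[:,2].round(4),np.arctan2(*R.as_matrix()[[1,0],0]).round(3),"shift",R.inv().apply(T-p).round(1),"F",np.round(s["wrist_force"],1))
E
python3 - <<'E'
from h import *
go((459,220.8)); print(read_state()["joints"].round(2))
d=cams.snapshot("wrist"); cv2.imwrite("pics/w0.png",d["img"]); print(d["K"].round(1).tolist(),d["R"].round(2).tolist(),(-d["R"].T@d["t"]).round(3))
E
```

```text
t: 1.25
tool_pos: [0.4209, -0.3265, 0.4049]
orientation: [0.991, 0.131, 0.0, 0.0]
wrist_force: [0.9, -0.3, 1.1]
gripper_width: 0.647
finger_force: 0.0
t: 1.88
tool_pos: [0.4201, -0.3276, 0.4047]
orientation: [0.986, -0.166, -0.0, 0.0]
wrist_force: [0.2, -0.7, 0.3]
gripper_width: 0.646
finger_force: 0.0
at [ 420.1 -327.6  404.7] tilt/yaw [-3.e-04 -1.e-04 -1.e+00] -0.334 shift [-1.432e+02 -5.308e+02 -1.000e-01] F [ 0.2 -0.7  0.3]
[ 0.55  0.43  0.1   1.77 -0.05  0.94 -1.23]
[[274.1, 0.0, 254.1], [0.0, 274.1, 188.6], [0.0, 0.0, 1.0]] [[-0.33, -0.94, 0.0], [-0.91, 0.32, 0.27], [-0.26, 0.09, -0.96]] [ 0.493 -0.351  0.385]
```

```bash
python3 -m crank '{"series":[{"jaw":60,"travel":[-14,-53,0],"delta_rot":[0,0,0]},{"jaw":60,"travel":[-14,-53,0],"delta_rot":[0,0,0]},{"jaw":60,"travel":[-14,-53,0],"delta_rot":[0,0,0]},{"jaw":60,"travel":[-14,-53,0],"delta_rot":[0,0,0]},{"jaw":60,"travel":[-14,-53,0],"delta_rot":[0,0,0]},{"jaw":60,"travel":[-14,-53,0],"delta_rot":[0,0,0]},{"jaw":60,"travel":[-14,-53,0],"delta_rot":[0,0,0]},{"jaw":60,"travel":[-14,-53,0],"delta_rot":[0,0,0]},{"jaw":60,"travel":[-14,-53,0],"delta_rot":[0,0,0]},{"jaw":60,"travel":[-14,-53,0],"delta_rot":[0,0,0]}]}' 
python3 -m crank '{"series":[{"jaw":60,"travel":[0,0,30],"delta_rot":[0,0,0]},{"jaw":60,"travel":[0,0,30],"delta_rot":[0,0,0]},{"jaw":60,"travel":[0,0,0],"delta_rot":[0,0,0]}]}' 
python3 - <<'E'
from h import *
go((459,220.8)); print(read_state()["joints"].round(2))
d=cams.snapshot("wrist"); im=d["img"]
for X in((459,221,60),(464,210,22)): print(proj(d,np.array(X)/1000).round(1))
cv2.imwrite("pics/w1.png",im)
E
```

```text
t: 3.18
tool_pos: [0.4627, 0.2203, 0.405]
orientation: [0.986, -0.166, 0.0, -0.0]
wrist_force: [0.5, 0.1, -0.2]
gripper_width: 0.648
finger_force: 0.0
t: 3.55
tool_pos: [0.462, 0.2184, 0.3431]
orientation: [0.986, -0.166, -0.002, 0.001]
wrist_force: [-0.8, -0.7, -0.5]
gripper_width: 0.649
finger_force: 0.0
at [462.  218.4 343.1] tilt/yaw [-0.0047 -0.0022 -1.    ] -0.334 shift [-3.6 -1.3  0. ] F [-0.8 -0.7 -0.5]
[-0.45  0.48 -0.05  1.9   0.03  0.77 -2.42]
[253.3 192.5]
[261.  175.6]
```

View pics/w1.png

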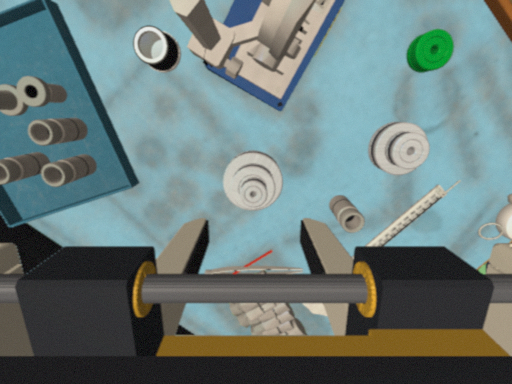

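The wrist view shows pile a/c/e with e's hole at (253,194) and pile b/d with d's hole at (409,151). Both agree with the top-view estimates within about 1 px.

```bash
cat >> h.py <<'E'
def hole(d,X,r,w=7):
    "dark centre-hole centroid near the predicted pixel of X (mm), cast back to X's height"
    X=np.array(X,float); u,v=np.round(proj(d,X/1000)).astype(int)
    g=cv2.cvtColor(d["img"],cv2.COLOR_BGR2GRAY)[v-w:v+w+1,u-w:u+w+1].astype(float)
    k=np.clip(np.percentile(g,70)-25-g,0,None); yy,xx=np.mgrid[-w:w+1,-w:w+1]
    k*=(xx**2+yy**2<=w*w)
    c=np.array([u+(k*xx).sum()/k.sum(),v+(k*yy).sum()/k.sum()])
    print("pix",c.round(1),"->",(plane(d,c,X[2]/1000)*1000).round(1))
E
python3 - <<'E'
from h import *
d=cams.snapshot("wrist")
print((plane(d,(253,194),.06)*1000).round(1),(plane(d,(409,151),.042)*1000).round(1))
hole(d,(459,221,60),3,4);hole(d,(445.3,54.6,42),4,5)
go((459,220.5),238)
E
```

```text
[458.7 222.6  60. ] [444.1  57.2  42. ]
pix [253.2 194.4] -> [458.3 222.5  60. ]
pix [411.  150.5] -> [444.   55.1  42. ]
at [463.1 218.7 345.5] tilt/yaw [ 8.e-04  6.e-04 -1.e+00] -0.336 shift [ -4.5  -0.3 107.5] F [-0.3  0.3  1.2]
```

```bash
python3 -m crank '{"series":[{"jaw":60,"travel":[-5,-1.5,35],"delta_rot":[0,0,0]},{"jaw":60,"travel":[0,0,35],"delta_rot":[0,0,0]},{"jaw":60,"travel":[0,0,25],"delta_rot":[0,0,0]},{"jaw":60,"travel":[0,0,14],"delta_rot":[0,0,0]},{"jaw":60,"travel":[0,0,0],"delta_rot":[0,0,0]},{"jaw":60,"travel":[0,0,0],"delta_rot":[0,0,0]}]}' 20
python3 - <<'E'
from h import *
go((458.6,221.7),236)
E
```

```text
t: 4.4
tool_pos: [0.459, 0.222, 0.237]
orientation: [0.986, -0.167, 0.001, -0.001]
wrist_force: [0.4, 0.3, -0.0]
gripper_width: 0.646
finger_force: 0.0
at [459. 222. 237.] tilt/yaw [ 0.0024  0.0013 -1.    ] -0.336 shift [-0.3  0.5  1. ] F [ 0.4  0.3 -0. ]
```

```bash
python3 -m crank '{"series":[{"jaw":20,"travel":[0,0,0.5],"delta_rot":[0,0,0]},{"jaw":20,"travel":[0,0,0],"delta_rot":[0,0,0]},{"jaw":20,"travel":[0,0,0],"delta_rot":[0,0,0]},{"jaw":20,"travel":[0,0,0],"delta_rot":[0,0,0]},{"jaw":20,"travel":[0,0,0],"delta_rot":[0,0,0]},{"jaw":20,"travel":[0,0,0],"delta_rot":[0,0,0]}]}' 25
python3 -m crank '{"series":[{"jaw":20,"travel":[0,0,-10],"delta_rot":[0,0,0]},{"jaw":20,"travel":[0,0,-25],"delta_rot":[0,0,0]},{"jaw":20,"travel":[0,0,-35],"delta_rot":[0,0,0]},{"jaw":20,"travel":[0,0,0],"delta_rot":[0,0,0]}]}'
python3 - <<'E'
from h import *
go((566.8,-120.6),300)
E
```

```text
t: 5.15
tool_pos: [0.4584, 0.2216, 0.2354]
orientation: [0.986, -0.167, -0.0, 0.0]
wrist_force: [-0.7, -1.2, 3.1]
gripper_width: 0.291
finger_force: 25.0
t: 5.65
tool_pos: [0.4593, 0.2223, 0.3079]
orientation: [0.986, -0.167, 0.003, -0.002]
wrist_force: [0.4, 0.3, -1.3]
gripper_width: 0.292
finger_force: 25.0
at [459.3 222.3 307.9] tilt/yaw [ 0.0059  0.0034 -1.    ] -0.336 shift [214.6 288.3   7.4] F [ 0.4  0.3 -1.3]
```

```bash
python3 -m crank '{"series":[{"jaw":20,"travel":[15,20,0],"delta_rot":[0,0,0]},{"jaw":20,"travel":[30,40,0],"delta_rot":[0,0,0]},{"jaw":20,"travel":[30,40,0],"delta_rot":[0,0,0]},{"jaw":20,"travel":[30,40,0],"delta_rot":[0,0,0]},{"jaw":20,"travel":[30,40,0],"delta_rot":[0,0,0]},{"jaw":20,"travel":[30,40,0],"delta_rot":[0,0,0]},{"jaw":20,"travel":[30,40,0],"delta_rot":[0,0,0]},{"jaw":20,"travel":[19,28,0],"delta_rot":[0,0,0]},{"jaw":20,"travel":[0,0,0],"delta_rot":[0,0,0]},{"jaw":20,"travel":[0,0,0],"delta_rot":[0,0,0]}]}'
python3 - <<'E'
from h import *
go((566.8,-120.6),220)
d=cams.snapshot("wrist"); cv2.imwrite("pics/w2.png",d["img"])
for X in((566.8,-120.6,20),(606.5,-201.6,20),(486.1,-160.2,20)): print(proj(d,np.array(X)/1000).round(1))
E
```

```text
t: 6.9
tool_pos: [0.5651, -0.1194, 0.3044]
orientation: [0.986, -0.167, -0.001, -0.001]
wrist_force: [0.0, 0.5, -1.5]
gripper_width: 0.292
finger_force: 25.0
at [ 565.1 -119.4  304.4] tilt/yaw [-0.0018  0.0018 -1.    ] -0.335 shift [ 2.2  0.7 84.4] F [ 0.   0.5 -1.5]
[256.6 187. ]
[324.5 121. ]
[316.6 244.1]
```

View pics/w2.png

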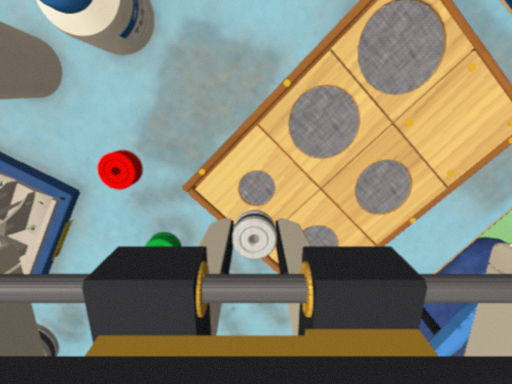

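Nest e shows at (257,188) and nest b at (324,121), matching predictions to 1 px. Disc e is held at (254,238).

```bash
python3 -m crank '{"series":[{"jaw":20,"travel":[1,1,30],"delta_rot":[0,0,0]},{"jaw":20,"travel":[1,0,30],"delta_rot":[0,0,0]},{"jaw":20,"travel":[0,0,20],"delta_rot":[0,0,0]},{"jaw":20,"travel":[0,0,8],"delta_rot":[0,0,0]},{"jaw":20,"travel":[0,0,0],"delta_rot":[0,0,0]},{"jaw":20,"travel":[0,0,0],"delta_rot":[0,0,0]}]}'
python3 - <<'E'
from h import *
go((566.8,-120.6),208.4)
E
```

```text
t: 7.7
tool_pos: [0.5675, -0.1219, 0.2182]
orientation: [0.986, -0.167, 0.001, -0.0]
wrist_force: [-0.1, 0.4, -0.4]
gripper_width: 0.294
finger_force: 25.0
at [ 567.5 -121.9  218.2] tilt/yaw [ 1.9e-03 -1.0e-04 -1.0e+00] -0.336 shift [-1.1 -1.   9.8] F [-0.1  0.4 -0.4]
```

```bash
python3 -m crank '{"series":[{"jaw":20,"travel":[-1,-1,3],"delta_rot":[0,0,0]},{"jaw":20,"travel":[0,0,3],"delta_rot":[0,0,0]},{"jaw":20,"travel":[0,0,2],"delta_rot":[0,0,0]},{"jaw":20,"travel":[0,0,0],"delta_rot":[0,0,0]},{"jaw":20,"travel":[0,0,0],"delta_rot":[0,0,0]}]}'
python3 -m crank '{"series":[{"jaw":20,"travel":[0,0,1],"delta_rot":[0,0,0]},{"jaw":20,"travel":[0,0,0],"delta_rot":[0,0,0]},{"jaw":20,"travel":[0,0,0],"delta_rot":[0,0,0]}]}'
```

```text
t: 8.32
tool_pos: [0.5664, -0.121, 0.2092]
orientation: [0.986, -0.167, -0.0, -0.0]
wrist_force: [0.6, 0.8, -0.7]
gripper_width: 0.29
finger_force: 25.0
t: 8.7
tool_pos: [0.5665, -0.121, 0.2085]
orientation: [0.986, -0.167, 0.0, -0.0]
wrist_force: [0.4, 0.5, 0.7]
gripper_width: 0.292
finger_force: 25.0
```

```bash
python3 -m crank '{"series":[{"jaw":20,"travel":[0,0,0.7],"delta_rot":[0,0,0]},{"jaw":20,"travel":[0,0,0],"delta_rot":[0,0,0]},{"jaw":20,"travel":[0,0,0],"delta_rot":[0,0,0]},{"jaw":36,"travel":[0,0,0],"delta_rot":[0,0,0]},{"jaw":42,"travel":[0,0,0],"delta_rot":[0,0,0]},{"jaw":42,"travel":[0,0,0],"delta_rot":[0,0,0]},{"jaw":42,"travel":[0,0,-10],"delta_rot":[0,0,0]},{"jaw":42,"travel":[0,0,-30],"delta_rot":[0,0,0]},{"jaw":42,"travel":[0,0,-50],"delta_rot":[0,0,0]},{"jaw":70,"travel":[0,0,-30],"delta_rot":[0,0,0]}]}'
python3 - <<'E'
from h import *
go((444.2,55),344)
d=cams.snapshot("wrist"); cv2.imwrite("pics/w3.png",d["img"]); print(proj(d,(.5668,-.1206,.033)))
hole(d,(566.8,-120.6,33),3,4)
E
```

```text
t: 9.95
tool_pos: [0.5668, -0.1211, 0.3307]
orientation: [0.986, -0.167, 0.002, -0.0]
wrist_force: [0.3, -1.0, -0.4]
gripper_width: 0.516
finger_force: 0.0
at [ 566.8 -121.1  330.7] tilt/yaw [ 3.8e-03 -6.0e-04 -1.0e+00] -0.336 shift [-173.8 -125.8  -13.9] F [ 0.3 -1.  -0.4]
[255.46728528 187.23060411]
pix [253.6 187.7] -> [ 567.  -118.6   33. ]
```

View pics/w3.png

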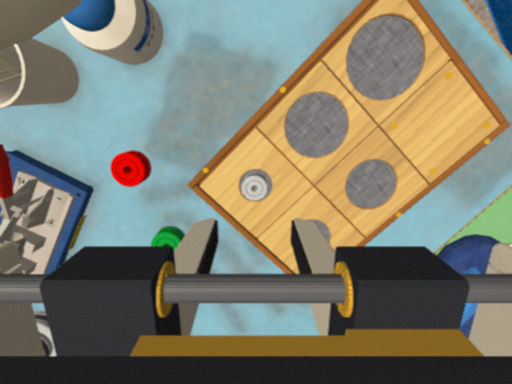

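Disc e sits in its nest at (255,186), centred within the recess. Next is disc d.

```bash
python3 -m crank '{"series":[{"jaw":70,"travel":[-20,-15,0],"delta_rot":[0,0,0]},{"jaw":70,"travel":[-40,-29,0],"delta_rot":[0,0,0]},{"jaw":70,"travel":[-40,-29,0],"delta_rot":[0,0,0]},{"jaw":70,"travel":[-40,-29,0],"delta_rot":[0,0,0]},{"jaw":70,"travel":[-33,-24,0],"delta_rot":[0,0,0]},{"jaw":70,"travel":[0,0,0],"delta_rot":[0,0,0]},{"jaw":70,"travel":[0,0,0],"delta_rot":[0,0,0]}]}'
python3 - <<'E'
from h import *
d=cams.snapshot("wrist"); hole(d,(444.2,55,42),3,5)
go((444.5,55),216)
E
```

```text
t: 10.88
tool_pos: [0.4451, 0.0545, 0.3279]
orientation: [0.986, -0.168, 0.001, 0.0]
wrist_force: [0.8, 1.2, 0.0]
gripper_width: 0.75
finger_force: 0.0
pix [254.9 191.4] -> [443.5  56.   42. ]
at [445.3  54.  327.8] tilt/yaw [ 1.2e-03 -5.0e-04 -1.0e+00] -0.338 shift [ -1.3  -0.6 111.8] F [ 0.5 -0.8  1.1]
```

```bash
python3 -m crank '{"series":[{"jaw":70,"travel":[-1.5,-1,35],"delta_rot":[0,0,0]},{"jaw":70,"travel":[0,0,35],"delta_rot":[0,0,0]},{"jaw":70,"travel":[0,0,25],"delta_rot":[0,0,0]},{"jaw":70,"travel":[0,0,16],"delta_rot":[0,0,0]},{"jaw":70,"travel":[0,0,0],"delta_rot":[0,0,0]},{"jaw":70,"travel":[0,0,0],"delta_rot":[0,0,0]}]}' 
python3 -m crank '{"series":[{"jaw":30,"travel":[0,0,0],"delta_rot":[0,0,0]},{"jaw":30,"travel":[0,0,0],"delta_rot":[0,0,0]},{"jaw":30,"travel":[0,0,0],"delta_rot":[0,0,0]},{"jaw":30,"travel":[0,0,0],"delta_rot":[0,0,0]},{"jaw":30,"travel":[0,0,0],"delta_rot":[0,0,0]},{"jaw":30,"travel":[0,0,0],"delta_rot":[0,0,0]}]}' 25
python3 -m crank '{"series":[{"jaw":30,"travel":[0,0,-10],"delta_rot":[0,0,0]},{"jaw":30,"travel":[0,0,-30],"delta_rot":[0,0,0]},{"jaw":30,"travel":[0,0,-30],"delta_rot":[0,0,0]},{"jaw":30,"travel":[0,0,0],"delta_rot":[0,0,0]}]}'
python3 - <<'E'
from h import *
go((486.1,-160.2),290)
E
```

```text
t: 11.68
tool_pos: [0.4442, 0.0558, 0.217]
orientation: [0.986, -0.168, 0.001, -0.0]
wrist_force: [0.2, 0.7, -0.9]
gripper_width: 0.752
finger_force: 0.0
t: 12.42
tool_pos: [0.4434, 0.0561, 0.2168]
orientation: [0.986, -0.167, -0.0, 0.0]
wrist_force: [-1.2, -2.3, 5.4]
gripper_width: 0.404
finger_force: 25.0
t: 12.92
tool_pos: [0.4443, 0.057, 0.2885]
orientation: [0.986, -0.167, 0.003, -0.001]
wrist_force: [0.2, 1.7, -1.2]
gripper_width: 0.402
finger_force: 25.0
at [444.3  57.  288.5] tilt/yaw [ 0.0056  0.0016 -1.    ] -0.336 shift [111.  191.3  -1.7] F [ 0.2  1.7 -1.2]
```

```bash
python3 -m crank '{"series":[{"jaw":30,"travel":[12,20,0],"delta_rot":[0,0,0]},{"jaw":30,"travel":[26,46,0],"delta_rot":[0,0,0]},{"jaw":30,"travel":[26,46,0],"delta_rot":[0,0,0]},{"jaw":30,"travel":[26,46,0],"delta_rot":[0,0,0]},{"jaw":30,"travel":[21,33,0],"delta_rot":[0,0,0]},{"jaw":30,"travel":[0,0,0],"delta_rot":[0,0,0]},{"jaw":30,"travel":[0,0,30],"delta_rot":[0,0,0]},{"jaw":30,"travel":[0,0,30],"delta_rot":[0,0,0]},{"jaw":30,"travel":[0,0,0],"delta_rot":[0,0,0]},{"jaw":30,"travel":[0,0,0],"delta_rot":[0,0,0]}]}'
python3 - <<'E'
from h import *
go((486.1,-160.2),210)
E
```

```text
t: 14.18
tool_pos: [0.4856, -0.1597, 0.2269]
orientation: [0.986, -0.167, 0.0, -0.0]
wrist_force: [-0.4, -0.3, -1.3]
gripper_width: 0.398
finger_force: 25.0
at [ 485.6 -159.7  226.9] tilt/yaw [ 4.e-04  5.e-04 -1.e+00] -0.335 shift [ 0.6  0.4 16.9] F [-0.4 -0.3 -1.3]
```

```bash
python3 -m crank '{"series":[{"jaw":30,"travel":[0.5,0,6],"delta_rot":[0,0,0]},{"jaw":30,"travel":[0,0,4],"delta_rot":[0,0,0]},{"jaw":30,"travel":[0,0,3],"delta_rot":[0,0,0]},{"jaw":30,"travel":[0,0,2],"delta_rot":[0,0,0]},{"jaw":30,"travel":[0,0,1.5],"delta_rot":[0,0,0]},{"jaw":30,"travel":[0,0,0],"delta_rot":[0,0,0]},{"jaw":30,"travel":[0,0,0],"delta_rot":[0,0,0]}]}'
python3 -m crank '{"series":[{"jaw":30,"travel":[0,0,1],"delta_rot":[0,0,0]},{"jaw":30,"travel":[0,0,0],"delta_rot":[0,0,0]},{"jaw":30,"travel":[0,0,0],"delta_rot":[0,0,0]}]}'
```

```text
t: 15.05
tool_pos: [0.4859, -0.1606, 0.2101]
orientation: [0.986, -0.167, 0.0, -0.0]
wrist_force: [-0.3, 0.5, -1.3]
gripper_width: 0.402
finger_force: 25.0
t: 15.42
tool_pos: [0.4859, -0.1606, 0.2098]
orientation: [0.986, -0.167, 0.0, 0.0]
wrist_force: [-1.1, 0.7, 5.5]
gripper_width: 0.404
finger_force: 25.0
```

Contact. Release and go to c.

```bash
python3 -m crank '{"series":[{"jaw":45,"travel":[0,0,0],"delta_rot":[0,0,0]},{"jaw":54,"travel":[0,0,0],"delta_rot":[0,0,0]},{"jaw":54,"travel":[0,0,0],"delta_rot":[0,0,0]},{"jaw":54,"travel":[0,0,-10],"delta_rot":[0,0,0]},{"jaw":54,"travel":[0,0,-30],"delta_rot":[0,0,0]},{"jaw":54,"travel":[0,0,-50],"delta_rot":[0,0,0]},{"jaw":76,"travel":[0,0,-30],"delta_rot":[0,0,0]},{"jaw":76,"travel":[0,0,0],"delta_rot":[0,0,0]}]}'
python3 - <<'E'
from h import *
d=cams.snapshot("top");hole(d,(486.1,-160.2,35),3,4)
d=cams.snapshot("wrist"); print(proj(d,(.4861,-.1602,.035)));hole(d,(486.1,-160.2,35),3,5)
go((460,215),330)
E
```

```text
t: 16.42
tool_pos: [0.4864, -0.1608, 0.3319]
orientation: [0.986, -0.167, 0.003, 0.0]
wrist_force: [-0.6, 0.0, -0.2]
gripper_width: 0.747
finger_force: 0.0
pix [322.3 209.7] -> [ 491.  -160.7   35. ]
[255.21411217 187.25035849]
pix [253.1 187.3] -> [ 486.8 -158.1   35. ]
at [ 485.4 -160.6  329. ] tilt/yaw [-4.e-04  1.e-04 -1.e+00] -0.336 shift [-147.9 -346.2   -0.9] F [ 0.1 -0.2 -0.6]
```

```bash
python3 -m crank '{"series":[{"jaw":76,"travel":[-11,-26,0],"delta_rot":[0,0,0]},{"jaw":76,"travel":[-21,-49,0],"delta_rot":[0,0,0]},{"jaw":76,"travel":[-21,-49,0],"delta_rot":[0,0,0]},{"jaw":76,"travel":[-21,-49,0],"delta_rot":[0,0,0]},{"jaw":76,"travel":[-21,-49,0],"delta_rot":[0,0,0]},{"jaw":76,"travel":[-21,-49,0],"delta_rot":[0,0,0]},{"jaw":76,"travel":[-21,-49,0],"delta_rot":[0,0,0]},{"jaw":76,"travel":[-11,-26,0],"delta_rot":[0,0,0]},{"jaw":76,"travel":[0,0,0],"delta_rot":[0,0,0]},{"jaw":76,"travel":[0,0,0],"delta_rot":[0,0,0]}]}'
python3 - <<'E'
from h import *
d=cams.snapshot("wrist");u,v=proj(d,(.46,.218,.042)).astype(int);print(u,v)
cv2.imwrite("pics/w4.png",cv2.resize(d["img"][v-40:v+40,u-50:u+50],None,fx=6,fy=6,interpolation=cv2.INTER_CUBIC))
hole(d,(459.5,217,42),3,10)
t=cams.snapshot("top")["img"]; cv2.imwrite("pics/t4.png",cv2.resize(t[110:270,130:430],None,fx=2.6,fy=2.6,interpolation=cv2.INTER_CUBIC))
go((460,217),236-20)
E
```

```text
t: 17.77
tool_pos: [0.4602, 0.2133, 0.328]
orientation: [0.986, -0.168, -0.001, 0.001]
wrist_force: [0.3, -0.3, 0.1]
gripper_width: 0.825
finger_force: 0.0
250 190
pix [245.8 192.9] -> [459.2 223.5  42. ]
at [460.5 212.8 328.6] tilt/yaw [-0.0011 -0.0018 -1.    ] -0.339 shift [ -1.8  -4.  112.5] F [0.3 0.1 0.4]
```

View pics/w4.png

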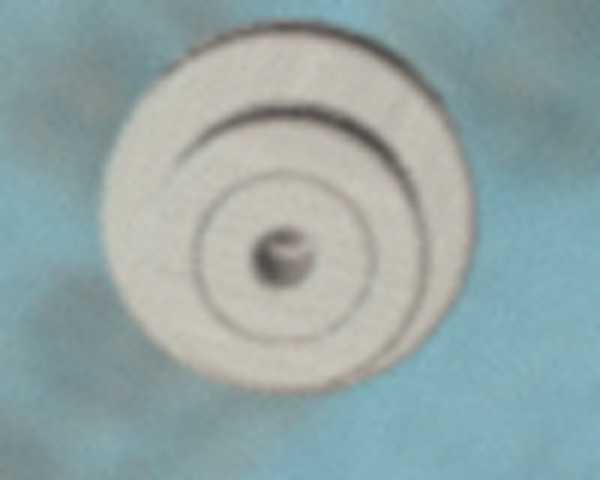

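View pics/t4.png

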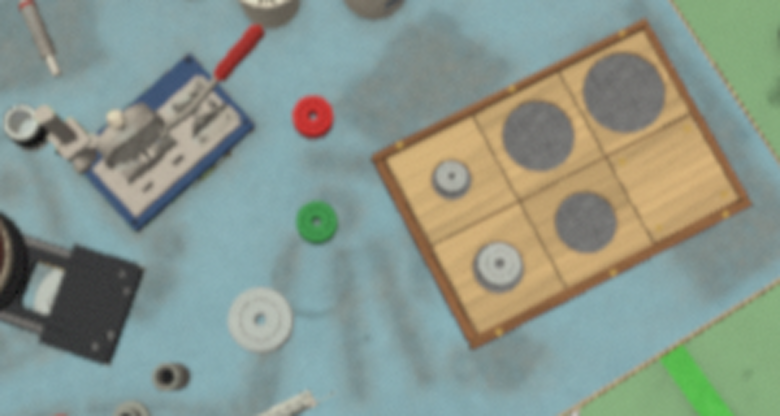

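Disc c's hole is at crop (285,257), i.e. pixel (247.1,192.5), and disc a's outline centre is at about pixel (247.6,184.3). The top view shows e and d sitting centred in their nests.

```bash
python3 - <<'E'
from h import *
d=cams.snapshot("wrist")
c=plane(d,(247.1,192.5),.042)*1000; print(c,plane(d,(247.6,184.3),.022)*1000, plane(cams.snapshot("top"),(158.2,226),.022)*1000)
go(c[:2],216)
E
```

```text
[459.62787508 221.85983457  42.        ] [462.65591263 220.65246294  22.        ] [461.11532947 218.956086    22.        ]
at [460.6 213.2 328.9] tilt/yaw [-4.e-04 -9.e-04 -1.e+00] -0.339 shift [ -3.7  -7.9 112.9] F [-0.1  0.2  0.2]
```

```bash
python3 -m crank '{"series":[{"jaw":78,"travel":[-3.5,-7,0],"delta_rot":[0,0,0]},{"jaw":78,"travel":[0,0,35],"delta_rot":[0,0,0]},{"jaw":78,"travel":[0,0,35],"delta_rot":[0,0,0]},{"jaw":78,"travel":[0,0,25],"delta_rot":[0,0,0]},{"jaw":78,"travel":[0,0,17],"delta_rot":[0,0,0]},{"jaw":78,"travel":[0,0,0],"delta_rot":[0,0,0]},{"jaw":78,"travel":[0,0,0],"delta_rot":[0,0,0]}]}' 
python3 -m crank '{"series":[{"jaw":40,"travel":[0,0,0],"delta_rot":[0,0,0]},{"jaw":40,"travel":[0,0,0],"delta_rot":[0,0,0]},{"jaw":40,"travel":[0,0,0],"delta_rot":[0,0,0]},{"jaw":40,"travel":[0,0,0],"delta_rot":[0,0,0]},{"jaw":40,"travel":[0,0,0],"delta_rot":[0,0,0]},{"jaw":40,"travel":[0,0,0],"delta_rot":[0,0,0]}]}' 25
python3 -m crank '{"series":[{"jaw":40,"travel":[0,0,-10],"delta_rot":[0,0,0]},{"jaw":40,"travel":[0,0,-30],"delta_rot":[0,0,0]},{"jaw":40,"travel":[0,0,-40],"delta_rot":[0,0,0]},{"jaw":40,"travel":[0,0,0],"delta_rot":[0,0,0]}]}'
python3 - <<'E'
from h import *
go((526.1,-240.9),300)
E
```

```text
t: 18.85
tool_pos: [0.4596, 0.2229, 0.2177]
orientation: [0.986, -0.167, 0.0, -0.001]
wrist_force: [0.6, -1.3, 0.3]
gripper_width: 0.84
finger_force: 0.0
t: 19.6
tool_pos: [0.4591, 0.222, 0.2173]
orientation: [0.986, -0.167, -0.0, 0.001]
wrist_force: [-1.9, -3.4, 5.4]
gripper_width: 0.506
finger_force: 25.0
t: 20.1
tool_pos: [0.4602, 0.2237, 0.2999]
orientation: [0.986, -0.167, 0.003, -0.003]
wrist_force: [1.0, 0.1, -2.9]
gripper_width: 0.512
finger_force: 25.0
at [460.2 223.7 299.9] tilt/yaw [ 0.0069  0.0046 -1.    ] -0.336 shift [215.3 416.9  -1.9] F [ 1.   0.1 -2.9]
```

```bash
python3 -m crank '{"series":[{"jaw":40,"travel":[13,25,0],"delta_rot":[0,0,0]},{"jaw":40,"travel":[26,50,0],"delta_rot":[0,0,0]},{"jaw":40,"travel":[26,50,0],"delta_rot":[0,0,0]},{"jaw":40,"travel":[26,50,0],"delta_rot":[0,0,0]},{"jaw":40,"travel":[26,50,0],"delta_rot":[0,0,0]},{"jaw":40,"travel":[26,50,0],"delta_rot":[0,0,0]},{"jaw":40,"travel":[26,50,0],"delta_rot":[0,0,0]},{"jaw":40,"travel":[26,50,0],"delta_rot":[0,0,0]},{"jaw":40,"travel":[15,30,0],"delta_rot":[0,0,0]},{"jaw":40,"travel":[5,10,0],"delta_rot":[0,0,0]}]}'
python3 -m crank '{"series":[{"jaw":40,"travel":[0,0,0],"delta_rot":[0,0,0]},{"jaw":40,"travel":[0,0,35],"delta_rot":[0,0,0]},{"jaw":40,"travel":[0,0,35],"delta_rot":[0,0,0]},{"jaw":40,"travel":[0,0,0],"delta_rot":[0,0,0]},{"jaw":40,"travel":[0,0,0],"delta_rot":[0,0,0]}]}'
python3 - <<'E'
from h import *
go((526.1,-240.9),210)
E
```

```text
t: 21.35
tool_pos: [0.5246, -0.2426, 0.2955]
orientation: [0.986, -0.169, -0.001, 0.0]
wrist_force: [0.1, 0.9, -2.7]
gripper_width: 0.51
finger_force: 25.0
t: 21.98
tool_pos: [0.5262, -0.2387, 0.2281]
orientation: [0.986, -0.166, 0.001, -0.0]
wrist_force: [-0.4, 0.4, -1.9]
gripper_width: 0.51
finger_force: 25.0
at [ 526.2 -238.7  228.1] tilt/yaw [ 1.8e-03  4.0e-04 -1.0e+00] -0.334 shift [ 0.6  2.1 18.1] F [-0.4  0.4 -1.9]
```

```bash
python3 -m crank '{"series":[{"jaw":40,"travel":[0.5,1.5,6],"delta_rot":[0,0,0]},{"jaw":40,"travel":[0,0,4],"delta_rot":[0,0,0]},{"jaw":40,"travel":[0,0,3],"delta_rot":[0,0,0]},{"jaw":40,"travel":[0,0,2],"delta_rot":[0,0,0]},{"jaw":40,"travel":[0,0,1.5],"delta_rot":[0,0,0]},{"jaw":40,"travel":[0,0,0],"delta_rot":[0,0,0]},{"jaw":40,"travel":[0,0,0],"delta_rot":[0,0,0]}]}'
python3 -m crank '{"series":[{"jaw":40,"travel":[0,0,1],"delta_rot":[0,0,0]},{"jaw":40,"travel":[0,0,0],"delta_rot":[0,0,0]},{"jaw":40,"travel":[0,0,0],"delta_rot":[0,0,0]}]}'
```

```text
t: 22.85
tool_pos: [0.5253, -0.2417, 0.2106]
orientation: [0.986, -0.167, 0.0, -0.0]
wrist_force: [0.5, -0.4, -2.0]
gripper_width: 0.508
finger_force: 25.0
t: 23.22
tool_pos: [0.5254, -0.2417, 0.2103]
orientation: [0.986, -0.167, 0.0, 0.0]
wrist_force: [-2.0, 1.1, 5.7]
gripper_width: 0.511
finger_force: 25.0
```

```bash
python3 -m crank '{"series":[{"jaw":56,"travel":[0,0,0],"delta_rot":[0,0,0]},{"jaw":64,"travel":[0,0,0],"delta_rot":[0,0,0]},{"jaw":64,"travel":[0,0,0],"delta_rot":[0,0,0]},{"jaw":64,"travel":[0,0,-10],"delta_rot":[0,0,0]},{"jaw":64,"travel":[0,0,-30],"delta_rot":[0,0,0]},{"jaw":64,"travel":[0,0,-50],"delta_rot":[0,0,0]},{"jaw":88,"travel":[0,0,-30],"delta_rot":[0,0,0]},{"jaw":88,"travel":[0,0,0],"delta_rot":[0,0,0]}]}'
python3 - <<'E'
from h import *
d=cams.snapshot("wrist"); hole(d,(526.1,-240.9,35),3,6)
go((443.5,55),330)
E
```

```text
t: 24.22
tool_pos: [0.526, -0.2419, 0.3328]
orientation: [0.986, -0.167, 0.003, 0.001]
wrist_force: [-0.4, 0.2, 0.1]
gripper_width: 0.855
finger_force: 0.0
pix [253.  188.6] -> [ 526.3 -239.1   35. ]
at [ 525.3 -241.7  330.8] tilt/yaw [ 0.0025 -0.0011 -1.    ] -0.336 shift [-175.2 -253.1    0.3] F [-0.2  0.3 -0.8]
```

```bash
python3 -m crank '{"series":[{"jaw":88,"travel":[-17,-25,0],"delta_rot":[0,0,0]},{"jaw":88,"travel":[-34,-49,0],"delta_rot":[0,0,0]},{"jaw":88,"travel":[-34,-49,0],"delta_rot":[0,0,0]},{"jaw":88,"travel":[-34,-49,0],"delta_rot":[0,0,0]},{"jaw":88,"travel":[-34,-49,0],"delta_rot":[0,0,0]},{"jaw":88,"travel":[-22,-32,0],"delta_rot":[0,0,0]},{"jaw":88,"travel":[0,0,0],"delta_rot":[0,0,0]},{"jaw":88,"travel":[0,0,0],"delta_rot":[0,0,0]}]}'
python3 - <<'E'
from h import *
d=cams.snapshot("wrist"); hole(d,(443.5,54,22),3,6)
hole(cams.snapshot("top"),(443.5,54,22),3,4)
hs=cv2.cvtColor(d["img"],cv2.COLOR_BGR2HSV); m=(hs[...,1]<45).astype(np.uint8)*255
u,v=proj(d,(.4435,.054,.022)).astype(int); r=np.zeros_like(m); cv2.circle(r,(int(u),int(v)),36,255,-1)
c=max(cv2.findContours(m&r,0,1)[0],key=cv2.contourArea); e=cv2.minEnclosingCircle(c); print(u,v,e,plane(d,e[0],.022)*1000)
go((443.5,55),194)
E
```

```text
t: 25.28
tool_pos: [0.4434, 0.0541, 0.3288]
orientation: [0.986, -0.168, -0.001, 0.001]
wrist_force: [-0.3, -0.1, 0.3]
gripper_width: 0.944
finger_force: 0.0
pix [253.9 185.9] -> [441.4  56.4  22. ]
pix [nan nan] -> [nan nan nan]
255 183 ((258.76568603515625, 179.10325622558594), 32.32347106933594) [446.73491567  48.91482596  22.        ]
at [443.8  53.4 329.1] tilt/yaw [-1.e-03 -8.e-04 -1.e+00] -0.339 shift [ -0.7  -1.6 135.1] F [ 0.3 -0.4  0.2]h.py:20: RuntimeWarning: invalid value encountered in scalar divide
  c=np.array([u+(k*xx).sum()/k.sum(),v+(k*yy).sum()/k.sum()])
```

```bash
python3 - <<'E'
from h import *
d=cams.snapshot("wrist"); print(d["img"].shape)
cv2.imwrite("pics/w5.png",cv2.resize(d["img"][143:223,205:305],None,fx=6,fy=6,interpolation=cv2.INTER_CUBIC))
E
```

```text
(384, 512, 3)
```

View pics/w5.png

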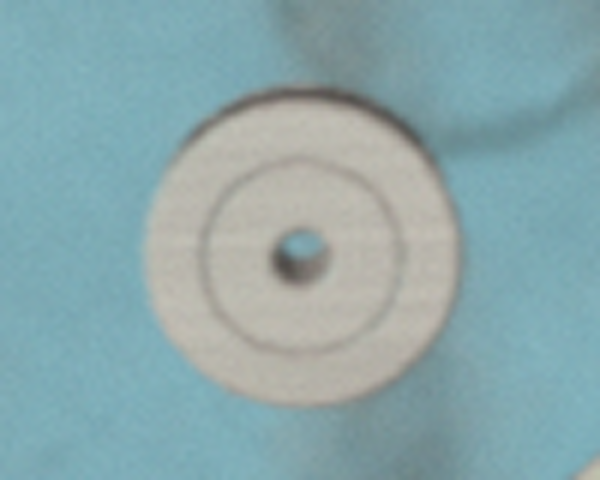

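Disc b's hole is at crop (302,256), i.e. pixel (254.9,185.2), or about (442.3,55.2) mm.

```bash
python3 -m crank '{"series":[{"jaw":88,"travel":[-1.7,-1,40],"delta_rot":[0,0,0]},{"jaw":88,"travel":[0,0,40],"delta_rot":[0,0,0]},{"jaw":88,"travel":[0,0,30],"delta_rot":[0,0,0]},{"jaw":88,"travel":[0,0,15],"delta_rot":[0,0,0]},{"jaw":88,"travel":[0,0,10],"delta_rot":[0,0,0]},{"jaw":88,"travel":[0,0,0],"delta_rot":[0,0,0]},{"jaw":88,"travel":[0,0,0],"delta_rot":[0,0,0]}]}' 
python3 -m crank '{"series":[{"jaw":50,"travel":[0,0,0],"delta_rot":[0,0,0]},{"jaw":50,"travel":[0,0,0],"delta_rot":[0,0,0]},{"jaw":50,"travel":[0,0,0],"delta_rot":[0,0,0]},{"jaw":50,"travel":[0,0,0],"delta_rot":[0,0,0]},{"jaw":50,"travel":[0,0,0],"delta_rot":[0,0,0]},{"jaw":50,"travel":[0,0,0],"delta_rot":[0,0,0]}]}' 30
python3 -m crank '{"series":[{"jaw":50,"travel":[0,0,-10],"delta_rot":[0,0,0]},{"jaw":50,"travel":[0,0,-30],"delta_rot":[0,0,0]},{"jaw":50,"travel":[0,0,-50],"delta_rot":[0,0,0]},{"jaw":50,"travel":[0,0,-10],"delta_rot":[0,0,0]},{"jaw":50,"travel":[0,0,0],"delta_rot":[0,0,0]}]}'
python3 - <<'E'
from h import *
go((606.5,-201.6),300)
E
```

```text
t: 26.3
tool_pos: [0.4426, 0.0562, 0.1951]
orientation: [0.986, -0.168, 0.001, -0.0]
wrist_force: [0.2, -0.2, 0.1]
gripper_width: 0.946
finger_force: 0.0
t: 27.05
tool_pos: [0.4418, 0.0553, 0.1947]
orientation: [0.986, -0.168, -0.001, 0.001]
wrist_force: [-1.6, -4.6, 6.8]
gripper_width: 0.618
finger_force: 30.0
t: 27.68
tool_pos: [0.4421, 0.0567, 0.2947]
orientation: [0.986, -0.167, 0.0, -0.0]
wrist_force: [0.1, -0.8, -4.0]
gripper_width: 0.616
finger_force: 30.0
at [442.1  56.7 294.7] tilt/yaw [ 1.1e-03  8.0e-04 -1.0e+00] -0.336 shift [240.3 189.8  -5.3] F [ 0.1 -0.8 -4. ]
```

```bash
python3 - <<'E'
from h import *
t=cams.snapshot("top"); s=cams.snapshot("side")
P=[d["K"]@np.c_[d["R"],d["t"]] for d in(t,s)]
for a,b in(((285,38),(362,120)),((275,45),(362,120))):
    X=cv2.triangulatePoints(P[0],P[1],np.float64([a]).T,np.float64([b]).T);print((X[:3]/X[3]).ravel().round(3))
cv2.imwrite("pics/s6.png",s["img"])
E
```

```text
[ 0.822 -0.083  0.225]
[ 0.82  -0.071  0.22 ]
```

View pics/s6.png

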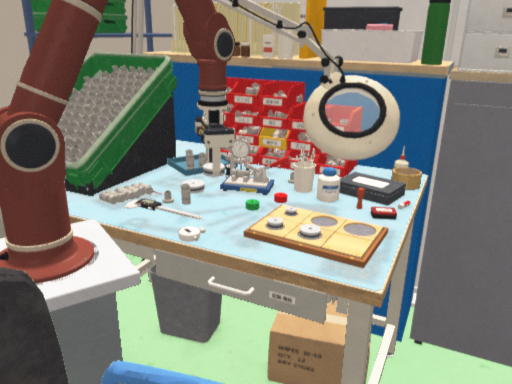

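The side view shows c, d and e sitting in their nests and b in the gripper. The lamp ring is centred near (352,115), i.e. around x 0.82, y −0.07, clear of the path.

```bash
python3 -m crank '{"series":[{"jaw":50,"travel":[24,19,0],"delta_rot":[0,0,0]},{"jaw":50,"travel":[44,35,0],"delta_rot":[0,0,0]},{"jaw":50,"travel":[44,35,0],"delta_rot":[0,0,0]},{"jaw":50,"travel":[44,35,0],"delta_rot":[0,0,0]},{"jaw":50,"travel":[44,35,0],"delta_rot":[0,0,0]},{"jaw":50,"travel":[28,22,0],"delta_rot":[0,0,0]},{"jaw":50,"travel":[12,9,0],"delta_rot":[0,0,0]},{"jaw":50,"travel":[0,0,0],"delta_rot":[0,0,0]},{"jaw":50,"travel":[0,0,30],"delta_rot":[0,0,0]},{"jaw":50,"travel":[0,0,30],"delta_rot":[0,0,0]}]}'
python3 -m crank '{"series":[{"jaw":50,"travel":[0,0,0],"delta_rot":[0,0,0]},{"jaw":50,"travel":[0,0,0],"delta_rot":[0,0,0]}]}'
python3 - <<'E'
from h import *
go((606.5,-201.6),210)
E
```

```text
t: 29.02
tool_pos: [0.6057, -0.1991, 0.2339]
orientation: [0.986, -0.166, -0.001, -0.001]
wrist_force: [-0.2, 0.4, -4.3]
gripper_width: 0.618
finger_force: 30.0
t: 29.28
tool_pos: [0.6065, -0.2007, 0.2356]
orientation: [0.986, -0.166, 0.001, -0.0]
wrist_force: [0.8, 0.4, -3.5]
gripper_width: 0.621
finger_force: 30.0
at [ 606.5 -200.7  235.6] tilt/yaw [ 1.3e-03  7.0e-04 -1.0e+00] -0.334 shift [ 0.2  0.9 25.6] F [ 0.8  0.4 -3.5]
```

```bash
python3 -m crank '{"series":[{"jaw":50,"travel":[0,0.5,10],"delta_rot":[0,0,0]},{"jaw":50,"travel":[0,0,6],"delta_rot":[0,0,0]},{"jaw":50,"travel":[0,0,4],"delta_rot":[0,0,0]},{"jaw":50,"travel":[0,0,3],"delta_rot":[0,0,0]},{"jaw":50,"travel":[0,0,2],"delta_rot":[0,0,0]},{"jaw":50,"travel":[0,0,0],"delta_rot":[0,0,0]},{"jaw":50,"travel":[0,0,0],"delta_rot":[0,0,0]}]}'
python3 -m crank '{"series":[{"jaw":50,"travel":[0,0,1],"delta_rot":[0,0,0]},{"jaw":50,"travel":[0,0,0],"delta_rot":[0,0,0]},{"jaw":50,"travel":[0,0,0],"delta_rot":[0,0,0]}]}'
```

```text
t: 30.15
tool_pos: [0.606, -0.2026, 0.21]
orientation: [0.986, -0.167, 0.0, -0.0]
wrist_force: [-2.3, 0.4, -0.8]
gripper_width: 0.622
finger_force: 30.0
t: 30.52
tool_pos: [0.606, -0.2026, 0.2099]
orientation: [0.986, -0.167, 0.0, 0.0]
wrist_force: [-2.4, 0.9, 4.9]
gripper_width: 0.612
finger_force: 30.0
```

```bash
python3 -m crank '{"series":[{"jaw":66,"travel":[0,0,0],"delta_rot":[0,0,0]},{"jaw":74,"travel":[0,0,0],"delta_rot":[0,0,0]},{"jaw":74,"travel":[0,0,0],"delta_rot":[0,0,0]},{"jaw":74,"travel":[0,0,-10],"delta_rot":[0,0,0]},{"jaw":74,"travel":[0,0,-30],"delta_rot":[0,0,0]},{"jaw":74,"travel":[0,0,-50],"delta_rot":[0,0,0]},{"jaw":92,"travel":[0,0,-30],"delta_rot":[0,0,0]},{"jaw":92,"travel":[0,0,0],"delta_rot":[0,0,0]}]}'
python3 - <<'E'
from h import *
d=cams.snapshot("wrist"); hole(d,(606.5,-201.6,37),3,6)
go((461.5,219.5),330)
E
```

```text
t: 31.52
tool_pos: [0.6069, -0.2027, 0.3323]
orientation: [0.986, -0.167, 0.004, 0.0]
wrist_force: [-0.5, -0.1, -0.5]
gripper_width: 0.96
finger_force: 0.0
pix [253.1 189.2] -> [ 607.3 -199.9   37. ]
at [ 606.1 -202.6  330. ] tilt/yaw [ 2.8e-03 -8.0e-04 -1.0e+00] -0.336 shift [-275.8 -350.8   -0.7] F [-0.4 -0.3  0.3]
```

```bash
python3 -m crank '{"series":[{"jaw":92,"travel":[-20,-25,0],"delta_rot":[0,0,0]},{"jaw":92,"travel":[-34,-43,0],"delta_rot":[0,0,0]},{"jaw":92,"travel":[-34,-43,0],"delta_rot":[0,0,0]},{"jaw":92,"travel":[-34,-43,0],"delta_rot":[0,0,0]},{"jaw":92,"travel":[-34,-43,0],"delta_rot":[0,0,0]},{"jaw":92,"travel":[-34,-43,0],"delta_rot":[0,0,0]},{"jaw":92,"travel":[-34,-43,0],"delta_rot":[0,0,0]},{"jaw":92,"travel":[-34,-43,0],"delta_rot":[0,0,0]},{"jaw":92,"travel":[-18,-25,0],"delta_rot":[0,0,0]},{"jaw":92,"travel":[0,0,0],"delta_rot":[0,0,0]}]}'
python3 -m crank '{"series":[{"jaw":92,"travel":[0,0,0],"delta_rot":[0,0,0]},{"jaw":92,"travel":[0,0,0],"delta_rot":[0,0,0]}]}'
python3 - <<'E'
from h import *
d=cams.snapshot("wrist");u,v=np.round(proj(d,(.4615,.2195,.022))).astype(int);print(u,v)
cv2.imwrite("pics/w7.png",cv2.resize(d["img"][v-40:v+40,u-50:u+50],None,fx=6,fy=6,interpolation=cv2.INTER_CUBIC))
hole(d,(461.5,219.5,22),3,7)
go((461.5,219.5),194)
E
```

```text
t: 32.83
tool_pos: [0.4596, 0.2224, 0.3274]
orientation: [0.986, -0.164, -0.001, 0.0]
wrist_force: [0.2, -0.1, -0.8]
gripper_width: 0.988
finger_force: 0.0
t: 33.08
tool_pos: [0.4619, 0.2179, 0.3281]
orientation: [0.986, -0.169, -0.0, 0.001]
wrist_force: [-0.8, 0.7, -0.4]
gripper_width: 0.985
finger_force: 0.0
254 185
pix [251.1 187.4] -> [459.7 223.3  22. ]
at [461.8 218.1 328.3] tilt/yaw [-4.0e-04 -1.1e-03 -1.0e+00] -0.339 shift [ -0.8  -1.4 134.3] F [-0.5  0.7  0.2]
```

View pics/w7.png

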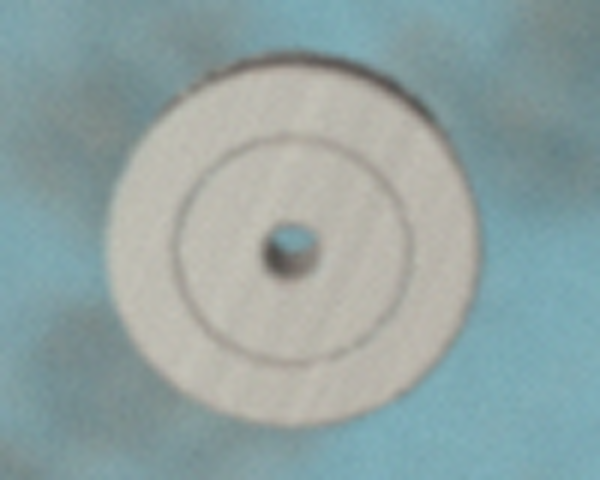

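Disc a's hole is at crop (292,249), i.e. pixel (252.3,186.1), or about (460.8,221) mm.

```bash
python3 -m crank '{"series":[{"jaw":93,"travel":[-1.9,-2.4,30],"delta_rot":[0,0,0]},{"jaw":93,"travel":[0,0,40],"delta_rot":[0,0,0]},{"jaw":93,"travel":[0,0,25],"delta_rot":[0,0,0]},{"jaw":93,"travel":[0,0,0],"delta_rot":[0,0,0]},{"jaw":93,"travel":[0,0,0],"delta_rot":[0,0,0]},{"jaw":93,"travel":[0,0,20],"delta_rot":[0,0,0]},{"jaw":93,"travel":[0,0,12],"delta_rot":[0,0,0]},{"jaw":93,"travel":[0,0,7],"delta_rot":[0,0,0]},{"jaw":93,"travel":[0,0,0],"delta_rot":[0,0,0]},{"jaw":93,"travel":[0,0,0],"delta_rot":[0,0,0]}]}' 
python3 -m crank '{"series":[{"jaw":60,"travel":[0,0,0],"delta_rot":[0,0,0]},{"jaw":60,"travel":[0,0,0],"delta_rot":[0,0,0]},{"jaw":60,"travel":[0,0,0],"delta_rot":[0,0,0]},{"jaw":60,"travel":[0,0,0],"delta_rot":[0,0,0]},{"jaw":60,"travel":[0,0,0],"delta_rot":[0,0,0]},{"jaw":60,"travel":[0,0,0],"delta_rot":[0,0,0]}]}' 40
python3 -m crank '{"series":[{"jaw":60,"travel":[0,0,-10],"delta_rot":[0,0,0]},{"jaw":60,"travel":[0,0,-30],"delta_rot":[0,0,0]},{"jaw":60,"travel":[0,0,-50],"delta_rot":[0,0,0]},{"jaw":60,"travel":[0,0,-15],"delta_rot":[0,0,0]},{"jaw":60,"travel":[0,0,0],"delta_rot":[0,0,0]},{"jaw":60,"travel":[0,0,0],"delta_rot":[0,0,0]}]}'
python3 - <<'E'
from h import *
go((645.8,-282.2),300)
E
```

```text
t: 34.38
tool_pos: [0.4604, 0.2228, 0.195]
orientation: [0.986, -0.167, 0.0, -0.0]
wrist_force: [-0.6, 0.8, 0.7]
gripper_width: 0.997
finger_force: 0.0
t: 35.12
tool_pos: [0.4598, 0.2212, 0.1946]
orientation: [0.986, -0.168, -0.001, 0.002]
wrist_force: [-1.0, -4.9, 5.3]
gripper_width: 0.726
finger_force: 40.0
t: 35.88
tool_pos: [0.4595, 0.2224, 0.2978]
orientation: [0.986, -0.167, -0.002, 0.001]
wrist_force: [0.2, -0.6, -6.9]
gripper_width: 0.722
finger_force: 40.0
at [459.5 222.4 297.8] tilt/yaw [-0.0035 -0.0016 -1.    ] -0.336 shift [342.2 414.9  -2.1] F [ 0.2 -0.6 -6.9]
```

```bash
python3 -m crank '{"series":[{"jaw":60,"travel":[18,22,0],"delta_rot":[0,0,0]},{"jaw":60,"travel":[32,39,0],"delta_rot":[0,0,0]},{"jaw":60,"travel":[32,39,0],"delta_rot":[0,0,0]},{"jaw":60,"travel":[32,39,0],"delta_rot":[0,0,0]},{"jaw":60,"travel":[32,39,0],"delta_rot":[0,0,0]},{"jaw":60,"travel":[32,39,0],"delta_rot":[0,0,0]},{"jaw":60,"travel":[32,39,0],"delta_rot":[0,0,0]},{"jaw":60,"travel":[32,39,0],"delta_rot":[0,0,0]},{"jaw":60,"travel":[32,39,0],"delta_rot":[0,0,0]},{"jaw":60,"travel":[32,39,0],"delta_rot":[0,0,0]}]}'
python3 -m crank '{"series":[{"jaw":60,"travel":[24,27,0],"delta_rot":[0,0,0]},{"jaw":60,"travel":[12,14,0],"delta_rot":[0,0,0]},{"jaw":60,"travel":[0,0,0],"delta_rot":[0,0,0]},{"jaw":60,"travel":[0,0,0],"delta_rot":[0,0,0]},{"jaw":60,"travel":[0,0,30],"delta_rot":[0,0,0]},{"jaw":60,"travel":[0,0,25],"delta_rot":[0,0,0]},{"jaw":60,"travel":[0,0,0],"delta_rot":[0,0,0]},{"jaw":60,"travel":[0,0,0],"delta_rot":[0,0,0]}]}'
python3 - <<'E'
from h import *
go((645.8,-282.2),210)
E
```

```text
t: 37.12
tool_pos: [0.6259, -0.2317, 0.2963]
orientation: [0.986, -0.167, -0.002, -0.001]
wrist_force: [1.1, 0.3, -5.4]
gripper_width: 0.721
finger_force: 40.0
t: 38.12
tool_pos: [0.6472, -0.28, 0.2457]
orientation: [0.986, -0.167, 0.001, -0.0]
wrist_force: [-0.6, 0.4, -5.6]
gripper_width: 0.724
finger_force: 40.0
at [ 647.2 -280.   245.7] tilt/yaw [ 2.e-03  1.e-04 -1.e+00] -0.335 shift [-0.7  2.5 35.7] F [-0.6  0.4 -5.6]
```

```bash
python3 -m crank '{"series":[{"jaw":60,"travel":[-0.5,1.5,10],"delta_rot":[0,0,0]},{"jaw":60,"travel":[0,0,10],"delta_rot":[0,0,0]},{"jaw":60,"travel":[0,0,6],"delta_rot":[0,0,0]},{"jaw":60,"travel":[0,0,4],"delta_rot":[0,0,0]},{"jaw":60,"travel":[0,0,3],"delta_rot":[0,0,0]},{"jaw":60,"travel":[0,0,1.5],"delta_rot":[0,0,0]},{"jaw":60,"travel":[0,0,0],"delta_rot":[0,0,0]},{"jaw":60,"travel":[0,0,0],"delta_rot":[0,0,0]}]}'
python3 -m crank '{"series":[{"jaw":60,"travel":[0,0,1],"delta_rot":[0,0,0]},{"jaw":60,"travel":[0,0,0],"delta_rot":[0,0,0]},{"jaw":60,"travel":[0,0,0],"delta_rot":[0,0,0]}]}'
```

```text
t: 39.12
tool_pos: [0.6456, -0.2823, 0.2103]
orientation: [0.986, -0.167, 0.0, -0.0]
wrist_force: [-0.0, -0.4, -5.8]
gripper_width: 0.723
finger_force: 40.0
t: 39.5
tool_pos: [0.6457, -0.2823, 0.2099]
orientation: [0.986, -0.167, 0.0, 0.0]
wrist_force: [-1.1, 0.4, -0.3]
gripper_width: 0.723
finger_force: 40.0
```

```bash
python3 -m crank '{"series":[{"jaw":60,"travel":[0,0,0.8],"delta_rot":[0,0,0]},{"jaw":60,"travel":[0,0,0],"delta_rot":[0,0,0]},{"jaw":72,"travel":[0,0,0],"delta_rot":[0,0,0]},{"jaw":83,"travel":[0,0,0],"delta_rot":[0,0,0]},{"jaw":83,"travel":[0,0,0],"delta_rot":[0,0,0]},{"jaw":83,"travel":[0,0,-10],"delta_rot":[0,0,0]},{"jaw":83,"travel":[0,0,-30],"delta_rot":[0,0,0]},{"jaw":83,"travel":[0,0,-50],"delta_rot":[0,0,0]},{"jaw":83,"travel":[-20,-10,-40],"delta_rot":[0,0,0]},{"jaw":83,"travel":[0,0,0],"delta_rot":[0,0,0]}]}'
python3 -m crank '{"series":[{"jaw":83,"travel":[-40,-40,0],"delta_rot":[0,0,0]},{"jaw":83,"travel":[-40,-40,0],"delta_rot":[0,0,0]},{"jaw":83,"travel":[-40,-40,0],"delta_rot":[0,0,0]},{"jaw":83,"travel":[-40,-40,0],"delta_rot":[0,0,0]},{"jaw":83,"travel":[0,-45,0],"delta_rot":[0,0,0]},{"jaw":83,"travel":[0,-45,0],"delta_rot":[0,0,0]},{"jaw":83,"travel":[0,-45,0],"delta_rot":[0,0,0]},{"jaw":83,"travel":[0,0,0],"delta_rot":[0,0,0]}]}'
python3 - <<'E'
from h import *
t=cams.snapshot("top")["img"]; s=cams.snapshot("side")["img"]
a=cv2.resize(t[110:250,260:430],(680,560),interpolation=cv2.INTER_CUBIC); cv2.imwrite("pics/t8.png",a)
cv2.imwrite("pics/s8.png",cv2.resize(s[195:270,235:400],(792,360),interpolation=cv2.INTER_CUBIC))
E
```

```text
t: 40.75
tool_pos: [0.6308, -0.265, 0.3438]
orientation: [0.986, -0.166, 0.005, 0.0]
wrist_force: [1.4, -0.1, 0.7]
gripper_width: 0.895
finger_force: 0.0
t: 41.75
tool_pos: [0.5766, 0.0699, 0.3377]
orientation: [0.987, -0.163, -0.0, -0.002]
wrist_force: [-0.2, -0.1, 0.9]
gripper_width: 0.891
finger_force: 0.0
```

View pics/t8.png

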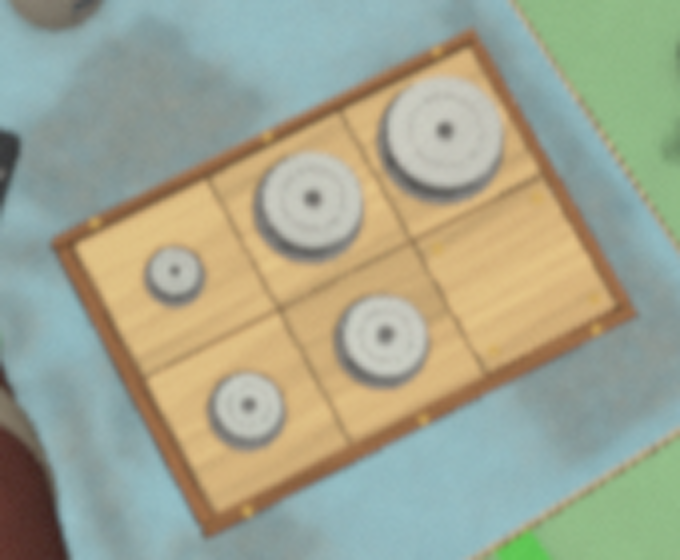

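View pics/s8.png

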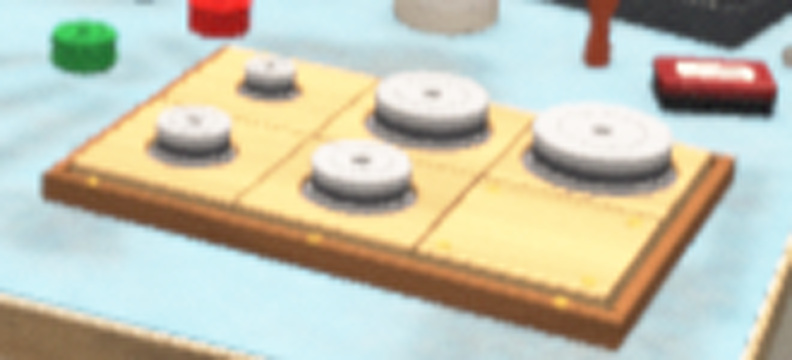

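All five discs lie flat and sunk in their recesses: a at (445,131), b (312,199), c (385,335), d (248,405), e (175,271) in the top crop. The gripper is clear.

```bash
python3 -c "
from workcell import job
print(job.sign_off())"
```

```text
the job is handed in; nothing more can be done
None
```

All five discs lie flat in their own nests, confirmed in the top and side views; the gripper is clear and the job was handed in at about 42 s, but no verdict came back.

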